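Set both vents of the moss humidity box to half open

TASK

The humidity box for the fresh moss balls needs airing: set both of its sprung roof vents to half open. With the fingertips push the upright tab of one vent, then of the other, towards its stop pin, well past half open, each time letting go so that the slide comes back and catches on the pin at half open. Only push, do not lift or shift the box, leave the spool and the two pots standing where they are, and finish clear of everything.

Things in the scene. Friction and masses are not known exactly. Their poses are not given: they have to be found in the camera images.
- box: humidity box standing loose on the bench: dark tray, low clear hood, moss balls inside; 300 (its x) x 400 (its y) x 110 mm high, 4 kg. Origin: centre of its underside, z up. On its flat top, 115 mm to either side of the middle, lie two equal vents, a half turn from each other: the left one (+y side) is pushed along the box's +x, the right one (-y side) along its -x
- pin_left_head (a point): top of the black head (18 mm across) of the left vent's vertical sprung stop pin, 50 mm above the box top; it rises 12 mm while the slide's tooth passes under it. It stands in a metal bridge over the slide (48 mm wide, 16 mm long, 38 mm high), 95 mm ahead of the shut tab in its push direction, centre to centre
- pin_right_head (a point): top of the black head (18 mm across) of the right vent's vertical sprung stop pin, 50 mm above the box top; it rises 12 mm while the slide's tooth passes under it. It stands in a metal bridge over the slide (48 mm wide, 16 mm long, 38 mm high), 95 mm ahead of the shut tab in its push direction, centre to centre
- vent_left (a joint): travel of the left vent's slide, m, along its push direction: 0 shut (sprung), 0.030 half open, caught on the pin, 0.060 fully open, end stop. Its spring gives 3 N at 0, 6 N at 0.060; a slow push takes up to 10 N. Push it beyond 0.036: let go, it runs back and catches at 0.030. Let go well short of 0.030, it runs back to 0
- vent_right (a joint): travel of the right vent's slide, m, along its push direction: 0 shut (sprung), 0.030 half open, caught on the pin, 0.060 fully open, end stop. Its spring gives 3 N at 0, 6 N at 0.060; a slow push takes up to 10 N. Push it beyond 0.036: let go, it runs back and catches at 0.030. Let go well short of 0.030, it runs back to 0
- tab_left (a point): middle of the push face of the left vent's tab, an upright metal plate 6 mm thick, 36 mm wide, from 6 to 36 mm above the box top; this point is 26 mm above the box top and moves with the slide. Its x axis is the direction to push (the box's +x). The slide plate under the tab (58 mm wide) lies between two dark rails 9 mm high; nothing behind the tab is higher
- tab_right (a point): middle of the push face of the right vent's tab, an upright metal plate 6 mm thick, 36 mm wide, from 6 to 36 mm above the box top; this point is 26 mm above the box top and moves with the slide. Its x axis is the direction to push (the box's -x). The slide plate under the tab (58 mm wide) lies between two dark rails 9 mm high; nothing behind the tab is higher
- spool: bystander: black thread spool, 42 mm across, 44 mm high, standing loose on the top of the box between the two vents; origin at the centre of its underside
- pot_big: bystander: empty terracotta-coloured pot, 120 mm across the rim, 105 mm high, loose on the bench left of the box; origin at the centre of its underside
- pot_small: bystander: empty terracotta-coloured pot, 84 mm across the rim, 70 mm high, loose on the bench right of the box; origin at the centre of its underside

How it is judged:
On the way, in this order (a step that is already met when the one before it is completed fails the run):
1. one vent's slide is pushed well past half open (beyond 0.036 m) (value of joint any of vent_left, vent_right above 0.036 m), for 0.04 s.
2. let go, it has come back and caught at half open, the other vent still shut ((((value of joint vent_left between 0.026 and 0.034 m and velocity of joint vent_left between -0.01 and 0.01 m/s) and value of joint vent_right below 0.01 m) or ((value of joint vent_right between 0.026 and 0.034 m and velocity of joint vent_right between -0.01 and 0.01 m/s) and value of joint vent_left below 0.01 m))), for 0.2 s.
3. the other vent's slide is pushed well past half open (beyond 0.036 m), the first still at half open ((((value of joint vent_left between 0.026 and 0.034 m and velocity of joint vent_left between -0.01 and 0.01 m/s) and value of joint vent_right above 0.036 m) or ((value of joint vent_right between 0.026 and 0.034 m and velocity of joint vent_right between -0.01 and 0.01 m/s) and value of joint vent_left above 0.036 m))), for 0.04 s.
At the end, for the whole second after the job is handed in: both vent slides rest at half open (0.026 to 0.034 m of travel), caught on their stop pins and not moving; the box is within 20 mm of its start and level; the spool and the two pots stand upright within 30 mm of where they were (value of joint vent_left between 0.026 and 0.034 m and velocity of joint vent_left between -0.01 and 0.01 m/s and value of joint vent_right between 0.026 and 0.034 m and velocity of joint vent_right between -0.01 and 0.01 m/s and distance of box from where it was at the start of the episode below 0.02 m and angle between box's own z axis and vertical below 0.05 rad and distance of each of spool, pot_big, pot_small from where it was at the start of the episode below 0.03 m and angle between each of spool, pot_big, pot_small's own z axis and vertical below 0.2 rad); the robot touches nothing.
It fails at once if the box is lifted, tipped or shifted more than 20 mm (distance of box from where it was at the start of the episode above 0.02 m or height (world z) of box above 0.008 m or angle between box's own z axis and vertical above 0.05 rad).
It fails at once if the spool or a pot is moved more than 30 mm or tipped over (distance of any of spool, pot_big, pot_small from where it was at the start of the episode above 0.03 m or angle between any of spool, pot_big, pot_small's own z axis and vertical above 0.5 rad).
It also fails if it takes over 46 s, if anything falls off the work surface, if the arm or the gripper's body presses on something with over 40 N, if the wrist force passes 120 N, or if a joint passes its speed limit or range.

ROBOT

A 7-joint arm with a two-finger parallel gripper is mounted at the origin on the work surface. World frame = base frame: x ahead of the robot, y to its left, z up, the work surface at z = 0. Lengths are in m, angles in rad, forces in N, time in s.
With the tool pointing down it reaches from about 0.425 to 0.925 m from the base axis. Payload 6.8 kg.
Tool frame: the origin (TCP) lies at the very end of the fingers, on their centre line; the grasp point (between the pads) lies 19 mm behind it; y points along the fingers, z is the direction in which the jaws open and shut, and the axes are right-handed (so a half turn about y gives the same grasp; the last joint's range is limited). The gripper opens to 85 mm and grips with 20 to 120 N. Pads are 22 mm wide; open, the fingers measure 114 mm over their backs; the gripper's body (76 mm by 85 mm) begins 54 mm behind the grasp point. The pads swing forward as they close: fully open they stand 13 mm farther back than shut.
Start: joints at [1.05, 0.477, 0.022, 1.555, -0.011, 1.109, -0.083], TCP at [0.271, -0.618, 0.201] pointing down, gripper open.
Joint ranges: [-2.96, 2.96], [-0.34, 2.1], [-1.41, 1.46], [0.24, 2.44], [-1.37, 4.51], [0.17, 1.92], [-2.96, 2.96]. Speed limits (rad/s): [2.39, 2.39, 3.14, 3.14, 3.14, 3.14, 3.14].

INTERFACE

Orientations are given as a unit quaternion [w, x, y, z].
In Python, from cell import manip gives the robot as it stands.
- The arm moves only by the tool step_arm, never from a script. Its argument "commands" is a list of rows, each a list of 3 entries, a list of its own where there are three numbers: the shift along the tool's x, y, z in units of 15 cm (1.0 is 15 cm), then the turn about the tool's y in units of pi rad (1.0 is pi rad), then the closure, from 0 (fully open) to 1 (shut). A call has 1 to 8 rows; each row shifts and turns the commanded pose from where the row before left it, along the tool's axes as they then stand; what a row does not reach is not made up. A row lasts 1/12 s, in which the tool goes at most 41.7 mm and 7.16 degrees, less where a joint would pass 70% of its speed; a pose out of reach is approached as far as the arm can. A call with a number of a shift or a turn outside -1 to 1 is refused whole. A call with a gripper value outside its range is refused whole. The fingers move at their own pace and stop on an object; "force" is the grip in N (left out, the last holds). Time passes only in rows, so rows that do not move let the fingers close. It gives the time, the measured TCP pose, the force and the opening at its end, in the units of the state.
- manip.observe(): the state, without advancing time (a new reading comes with each control period).
- manip.capture(name): name is "side" or "top"; returns a dict with "img" (384x512x3 uint8, red, green, blue), "depth" (384x512 float32, m along the optical axis (not along the pixel's ray), 0 where there is no reading), "vfov" (degrees; the focal length in pixels is half the picture's height over the tangent of half this angle, whatever the lens; pixels are square), "cx", "cy" (the principal point, pixels), "k1" (the pictures are not rectified: a ray, as slopes to the right and down, at radius r is drawn at 1 + k1 r^2 times it, then the intrinsics apply), "rvec" (rotation vector, rad) and "tvec" (3), from world to camera coordinates, as OpenCV has them. Camera axes: x right, y down, z forward; pixel columns grow to the right and rows downward; lengths in m; the calibration is good to about 2 mm. A picture is of the moment at which its call begins.
- manip.finish_job(): hands the job in, once; it reports no verdict.
The state is a dict: "time_s": time; "joint_pos": joint angles; "qvel": joint speeds; "joint_torque": joint torques, N m; "tool_pos": TCP position; "eef_rot": TCP orientation; "force": force on the tool from outside, world axes, zero at the start; "moment": the same for the moment, N m; "opening": finger opening in m.
Only numpy, scipy, OpenCV 4.12 (cv2) and the standard library are available. Lean on these libraries where they do the work, as an engineer would, in place of code of your own. Each camera call takes 0.05 s, during which the arm holds its last target.

## Working session

There is one attempt and no reset: what is moved stays moved. The work goes in short steps, Python scripts to look and compute and a tool call to move; the robot and the scene stay as the last step left them, time stands still between calls to the robot, and variables do not carry over. Pictures are saved under pics/ and viewed, and the job is handed in when it is done.

Besides the shell and the picture viewer there is one more tool, called after "Call:" by a JSON object that holds its "name" and its "arguments". step_arm: Moves the arm, as the interface text tells. Its arguments: {"type":"object","properties":{"commands":{"type":"array"},"force":{"type":"number"}},"required":["commands"]}

```bash
ls; mkdir -p pics; python3 - <<'E'
from cell import manip
import cv2,pickle
print(manip.observe())
for n in ("side","top"):
    c=manip.capture(n); pickle.dump(c,open(f"{n}.pkl","wb"))
    cv2.imwrite(f"pics/{n}0.png",cv2.resize(c["img"][:,:,::-1],(800,600),interpolation=cv2.INTER_CUBIC))
    print({k:v for k,v in c.items() if k not in("img","depth")})
E
```

```text
pics
{'time_s': 0.0, 'joint_pos': array([ 1.04989534,  0.47782187,  0.02231438,  1.55643284, -0.01148846,
        1.10928941, -0.08308897]), 'qvel': array([-0.00081565, -0.00017804,  0.00038765,  0.00152594, -0.00045045,
       -0.00045829,  0.00112282]), 'joint_torque': array([-8.73510326e-04, -5.96458912e+01,  1.60777666e+00, -2.81199950e+01,
        1.24510902e-02,  9.35838092e-03, -1.28844255e-05]), 'tool_pos': array([ 0.27053416, -0.6177205 ,  0.20041854]), 'eef_rot': array([ 0.1447556 , -0.14511243,  0.69271327, -0.69147417]), 'force': array([ 0.18732231, -0.2453935 , -0.83737698]), 'moment': array([ 0.0675305 , -0.01670428,  0.00658291]), 'opening': 0.0857219906168873}
{'vfov': 52.337195375191925, 'cx': 256.7091085565929, 'cy': 194.31535209755293, 'k1': -0.061081804221423217, 'rvec': array([ 0.20291689, -2.66541375,  1.5140413 ]), 'tvec': array([0.54778413, 0.16870173, 1.13546624])}
{'vfov': 47.56216124427548, 'cx': 251.78857418097346, 'cy': 196.47980296997963, 'k1': -0.060129626990024374, 'rvec': array([ 2.14082896, -2.17372735,  0.11390078]), 'tvec': array([-0.00156531,  0.55241992,  1.42451729])}
```

View pics/side0.png

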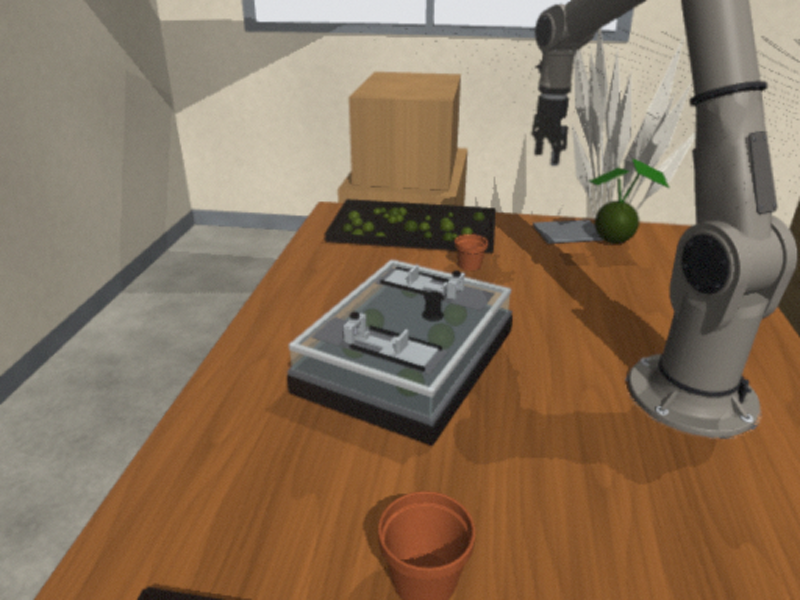

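View pics/top0.png

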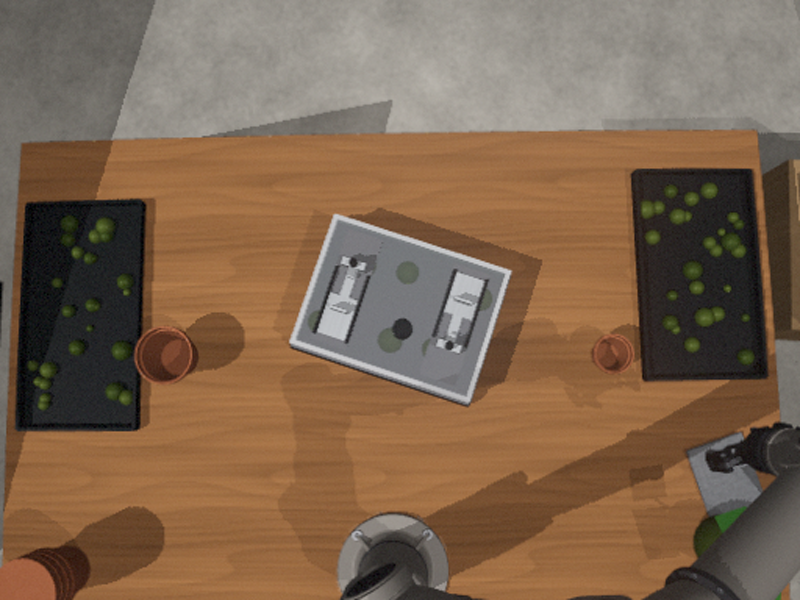

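The top view shows the box turned about -18°. The pin heads are at about (353,262) and (449,345), and the tabs at about (341,305) and (461,297), in the enlarged picture. Next I measure the hood corners and the pin heads by mask.

```bash
cat > h.py <<'E'
import numpy as np,cv2,pickle
def K(c):
    f=c["img"].shape[0]/2/np.tan(np.radians(c["vfov"])/2)
    return np.array([[f,0,c["cx"]],[0,f,c["cy"]],[0,0,1]]),np.array([c["k1"],0,0,0.])
def ray(c,uv):
    k,d=K(c); p=cv2.undistortPoints(np.array(uv,float).reshape(-1,1,2),k,d).reshape(-1,2)
    R=cv2.Rodrigues(c["rvec"])[0]; o=-R.T@c["tvec"]
    return o,(R.T@np.c_[p,np.ones(len(p))].T).T
def onz(c,uv,z):
    o,r=ray(c,uv); return o+r*((z-o[2])/r[:,2])[:,None]
def proj(c,P):
    k,d=K(c); return cv2.projectPoints(np.array(P,float).reshape(-1,1,3),c["rvec"],c["tvec"],k,d)[0].reshape(-1,2)
def tri(a,ua,b,ub):
    o1,r1=ray(a,ua);o2,r2=ray(b,ub);A=0;B=0
    for o,r in((o1,r1[0]),(o2,r2[0])):
        r=r/np.linalg.norm(r);M=np.eye(3)-np.outer(r,r);A=A+M;B=B+M@o
    return np.linalg.solve(A,B)
E
python3 - <<'E'
from h import *
t=pickle.load(open("top.pkl","rb"));s=pickle.load(open("side.pkl","rb"))
x0,y0,x1,y1=175,125,340,270
cv2.imwrite("pics/topz.png",cv2.resize(t["img"][y0:y1,x0:x1,::-1],None,fx=4.8,fy=4.1,interpolation=cv2.INTER_CUBIC)) if 0 else cv2.imwrite("pics/topz.png",cv2.resize(t["img"][y0:y1,x0:x1,::-1],None,fx=4,fy=4,interpolation=cv2.INTER_CUBIC))
cv2.imwrite("pics/sidez.png",cv2.resize(s["img"][160:285,180:335,::-1],None,fx=4.8,fy=4.8,interpolation=cv2.INTER_CUBIC))
# dark blobs
g=t["img"].max(2)
m=(g<60).astype(np.uint8); m[:130]=0;m[270:]=0;m[:,:180]=0;m[:,340:]=0
n,l,st,ce=cv2.connectedComponentsWithStats(m)
for i in range(1,n):
    if st[i,4]>12: print("top dark",ce[i],st[i],onz(t,[ce[i]],.16))
# white rim
hsv=cv2.cvtColor(t["img"],cv2.COLOR_RGB2HSV)
w=((hsv[...,1]<70)&(hsv[...,2]>110)).astype(np.uint8); w[:130]=0;w[270:]=0;w[:,:180]=0;w[:,335:]=0
cs,_=cv2.findContours(w,cv2.RETR_EXTERNAL,cv2.CHAIN_APPROX_NONE); c=max(cs,key=cv2.contourArea)
r=cv2.boxPoints(cv2.minAreaRect(c)); print(cv2.contourArea(c),r); P=onz(t,r,.11); print(P,P.mean(0),np.linalg.norm(np.diff(P,axis=0),axis=1))
E
```

```text
top dark [225.66666667 167.5       ] [224 165   4   6  18] [[0.62840886 0.06782489 0.16      ]]
top dark [207.86206897 191.72413793] [201 170  16  43  58] [[0.55423316 0.1228502  0.16      ]]
top dark [228.59322034 197.3220339 ] [222 177  15  42  59] [[0.53601413 0.05958734 0.16      ]]
top dark [282.5 198.5] [277 183  12  32  32] [[ 0.52980354 -0.10451821  0.16      ]]
top dark [306.875 193.25 ] [305 187   5  13  16] [[ 0.54471964 -0.17917693  0.16      ]]
top dark [257.21774194 210.13709677] [251 204  13  13 124] [[ 0.49548843 -0.02701401  0.16      ]]
top dark [299.         216.93333333] [297 211   5  11  15] [[ 0.47284477 -0.15322856  0.16      ]]
top dark [287.41176471 220.88235294] [286 219   4   5  17] [[ 0.46143809 -0.11784663  0.16      ]]
10738.5 [[183.77457 220.76382]
 [211.73349 134.88998]
 [328.43277 172.8851 ]
 [300.47385 258.75894]]
[[ 0.46962472  0.20481187  0.11      ]
 [ 0.74516209  0.11548977  0.11      ]
 [ 0.61498317 -0.2556985   0.11      ]
 [ 0.34572335 -0.15938249  0.11      ]] [ 0.54387333 -0.02369484  0.11      ] [0.28965373 0.39335389 0.28596787]
```

View pics/topz.png

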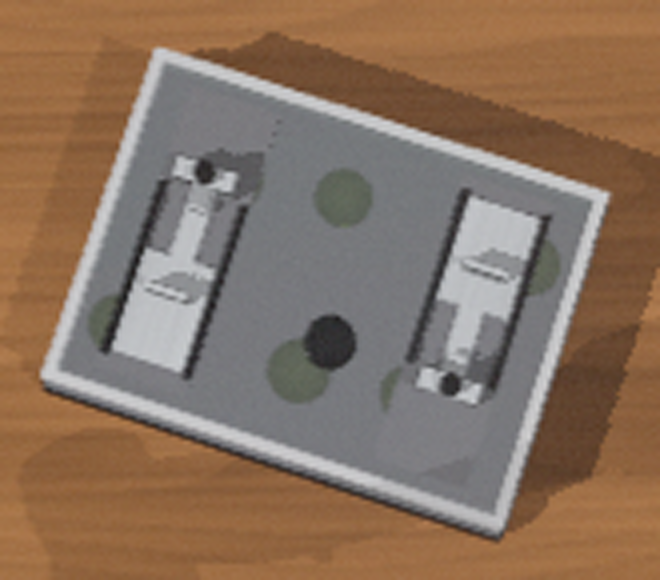

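View pics/sidez.png

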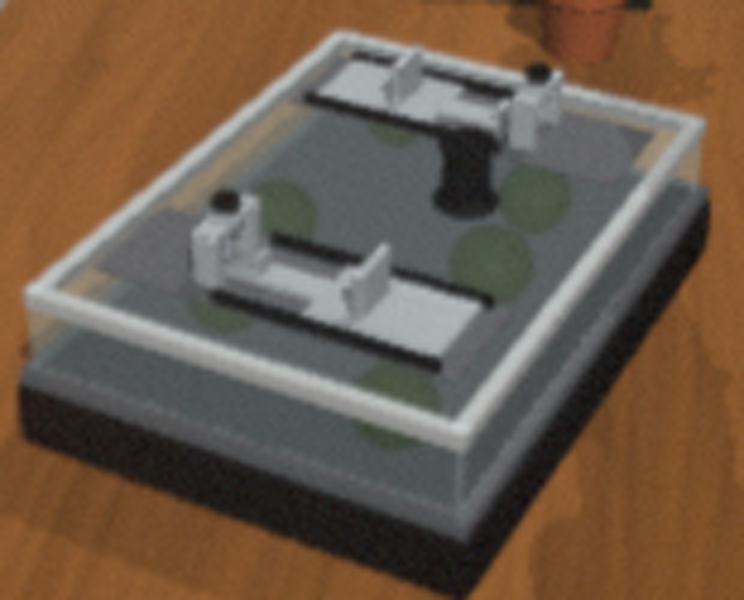

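```bash
cat >> h.py <<'E'
from scipy.spatial.transform import Rotation as Ro
def rot(q): return Ro.from_quat([q[1],q[2],q[3],q[0]]).as_matrix()
E
python3 - <<'E'
from h import *
from cell import manip
t=pickle.load(open("top.pkl","rb"));s=pickle.load(open("side.pkl","rb"))
L=tri(t,[226,167.7],s,[226.9,200.6]);R=tri(t,[287.45,221],s,[292.5,174.5]);print("tri",L,R)
pl=onz(t,[[226,167.7]],.16)[0];pr=onz(t,[[287.45,221]],.16)[0]
v=pl-pr;C=(pl+pr)/2;xp=np.sqrt(np.linalg.norm(v)**2/4-.115**2);yaw=np.arctan2(v[1],v[0])-np.arctan2(.115,xp)
print(C,xp,np.degrees(yaw))
u=np.array([np.cos(yaw),np.sin(yaw),0]);w=np.array([-u[1],u[0],0])
for sg,p in((1,pl),(-1,pr)):
    f=p-sg*u*.098; f[2]=.136; print("tabface",f)
    tt=p-sg*u*.095; tt[2]=.146
    E=[tt+w*.018,tt-w*.018]
    print("top zoom",(proj(t,E)-[175,125])*4,"side zoom",(proj(s,E)-[180,160])*4.8)
o=manip.observe();M=rot(o["eef_rot"]);print(M);print("z yaw",np.degrees(np.arctan2(M[1,2],M[0,2])),"x yaw",np.degrees(np.arctan2(M[1,0],M[0,0])))
E
```

```text
tri [0.62801914 0.06696547 0.15710495] [ 0.46065395 -0.11828278  0.15552005]
[ 0.54442378 -0.02557501  0.16      ] 0.04748713047342991 -19.619277916156797
tabface [0.53545684 0.09970924 0.136     ]
top zoom [[142.80470444 281.77619449]
 [186.82034819 296.66860652]] side zoom [[355.50089138 270.55775552]
 [385.95557041 239.13275192]]
tabface [ 0.55339072 -0.15085927  0.136     ]
top zoom [[464.94887692 260.85795167]
 [509.36780619 275.7338829 ]] side zoom [[395.09492855  61.23532655]
 [419.59319205  39.57676604]]
[[-9.15996092e-01 -8.12632145e-04  4.01186364e-01]
 [-4.01187162e-01  1.50071670e-03 -9.15994874e-01]
 [ 1.42299801e-04 -9.99998544e-01 -1.70066822e-03]]
z yaw -66.3475989145446 x yaw -156.34758504867364
```

Call:
{"name": "step_arm", "arguments": {"commands": [[[0, -0.05, 0], 0.0395, 1], [[0, -0.05, 0], 0.0395, 1], [[0, -0.03, 0], 0.0395, 1], [[0, 0, 0], 0.0395, 1], [[0, 0, 0], 0.0395, 1], [[0, 0, 0], 0.0395, 1], [[0, 0, 0], 0, 1], [[0, 0, 0], 0, 1]], "force": 40}}

```text
time_s: 0.77
tool_pos: [0.2708, -0.6179, 0.2204]
eef_rot: [-0.116, 0.115, 0.698, -0.697]
force: [0.7, -0.3, 0.2]
opening: 0.0005
```

```bash
cat > go.py <<'E'
from h import *
from cell import manip
import sys
yaw=np.radians(-19.1);u=np.array([np.cos(yaw),np.sin(yaw),0]);w=np.array([-u[1],u[0],0])
FL=np.array([.5355,.0997,.136]);FR=np.array([.5534,-.1509,.136])
def rep():
    o=manip.observe();M=rot(o["eef_rot"]);p=o["tool_pos"]
    print("t",o["time_s"],"p",p.round(4),"xyaw",np.degrees(np.arctan2(M[1,0],M[0,0])).round(2),"F tool",(M.T@o["force"]).round(2),"open",round(o["opening"],4))
    print("box rel FL (ahead,left)",((p-FL)@u).round(4),((p-FL)@w).round(4),"rel FR (ahead=-x)",(-(p-FR)@u).round(4),((p-FR)@w).round(4))
    return p,M
def need(tg):
    p,M=rep(); print("units",(M.T@(np.array(tg)-p)/.15).round(3))
E
python3 -c "
from go import *
need(FR+u*.05+[0,0,.22-.136])"
```

```text
t 0.7667 p [ 0.2708 -0.6179  0.2204] xyaw 161.22 F tool [-0.75 -0.18  0.1 ] open 0.0005
box rel FL (ahead,left) -0.0153 -0.7647 rel FR (ahead=-x) 0.1142 -0.5338
units [-1.114  0.004 -3.553]
```

Call:
{"name": "step_arm", "arguments": {"commands": [[[-0.07, 0, -0.222], 0, 1], [[-0.07, 0, -0.222], 0, 1], [[-0.07, 0, -0.222], 0, 1], [[-0.07, 0, -0.222], 0, 1], [[-0.07, 0, -0.222], 0, 1], [[-0.07, 0, -0.222], 0, 1], [[-0.07, 0, -0.222], 0, 1], [[-0.07, 0, -0.222], 0, 1]]}}

```text
time_s: 1.43
tool_pos: [0.4377, -0.3924, 0.221]
eef_rot: [0.115, -0.115, -0.698, 0.698]
force: [-0.3, -1.1, -0.3]
opening: -0.0
```

Call:
{"name": "step_arm", "arguments": {"commands": [[[-0.07, 0, -0.222], 0, 1], [[-0.07, 0, -0.222], 0, 1], [[-0.07, 0, -0.222], 0, 1], [[-0.07, 0, -0.222], 0, 1], [[-0.07, 0, -0.222], 0, 1], [[-0.07, 0, -0.222], 0, 1], [[-0.07, 0, -0.222], 0, 1], [[0, 0, 0], 0, 1]]}}

```text
time_s: 2.1
tool_pos: [0.5869, -0.1883, 0.2207]
eef_rot: [-0.111, 0.112, 0.7, -0.697]
force: [0.5, 2.0, -0.0]
opening: 0.0001
```

```bash
python3 - <<'E'
from go import *
need(FR+u*.05+[0,0,.22-.136])
for n in ("side","top"):
    c=manip.capture(n); pickle.dump(c,open(f"{n}1.pkl","wb"))
    x0,y0,x1,y1=(175,125,340,270) if n=="top" else (170,110,335,285)
    cv2.imwrite(f"pics/{n}1.png",cv2.resize(c["img"][y0:y1,x0:x1,::-1],None,fx=3.4,fy=3.4,interpolation=cv2.INTER_CUBIC))
E
```

```text
t 2.1 p [ 0.5869 -0.1883  0.2207] xyaw 161.84 F tool [ 0.12  0.04 -2.06] open 0.0001
box rel FL (ahead,left) 0.1428 -0.2553 rel FR (ahead=-x) -0.0439 -0.0244
units [-0.043  0.006 -0.162]
```

View pics/side1.png

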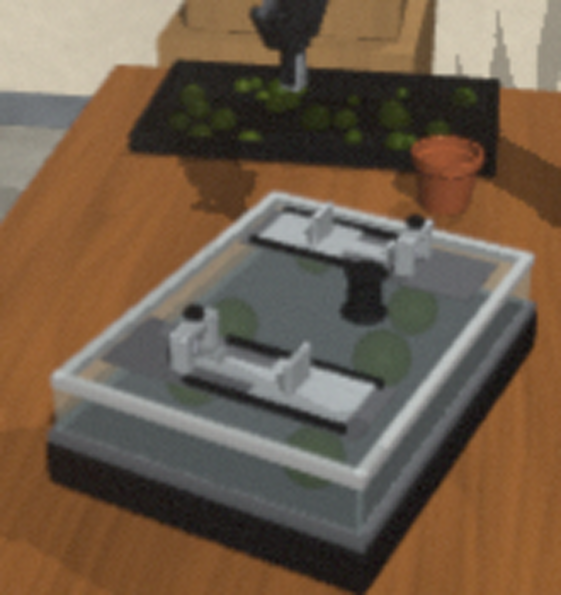

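The side view shows the shut fingertips above the far vent at about (293,88), with nothing disturbed.

Call:
{"name": "step_arm", "arguments": {"commands": [[[-0.04, 0, -0.16], 0.005, 1], [[0, 0, 0], 0, 1], [[0, 0.15, 0], 0, 1], [[0, 0.15, 0], 0, 1], [[0, 0.1, 0], 0, 1], [[0, 0, 0], 0, 1]]}}

```text
time_s: 2.7
tool_pos: [0.5926, -0.1778, 0.1574]
eef_rot: [0.125, -0.12, -0.696, 0.697]
force: [-0.9, 0.2, 0.4]
opening: 0.0
```

```bash
cat > look.py <<'E'
from go import *
k=sys.argv[1]
rep()
for n in ("side","top"):
    c=manip.capture(n); pickle.dump(c,open(f"{n}{k}.pkl","wb"))
    x0,y0,x1,y1=(175,125,340,270) if n=="top" else (170,110,335,285)
    im=cv2.resize(c["img"][y0:y1,x0:x1,::-1],None,fx=3.4,fy=3.4,interpolation=cv2.INTER_CUBIC)
    cv2.imwrite(f"pics/{n}{k}.png",im)
E
python3 look.py 2
```

```text
t 2.7 p [ 0.5926 -0.1778  0.1574] xyaw 160.09 F tool [ 0.94 -0.36  0.14] open 0.0
box rel FL (ahead,left) 0.1448 -0.2436 rel FR (ahead=-x) -0.0458 -0.0126
```

View pics/side2.png

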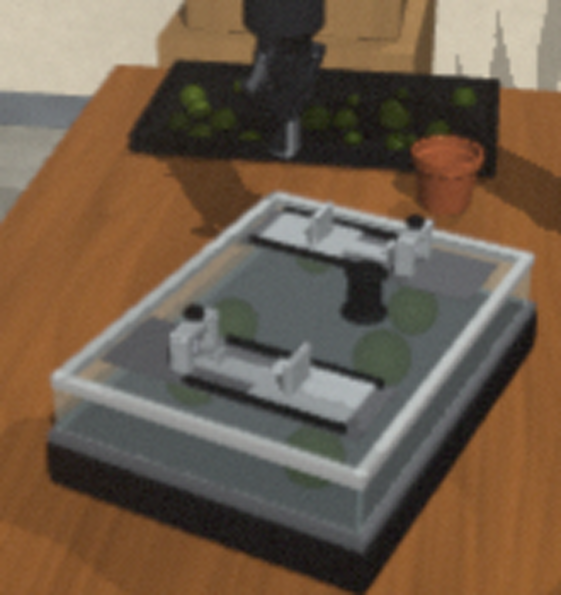

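View pics/top2.png

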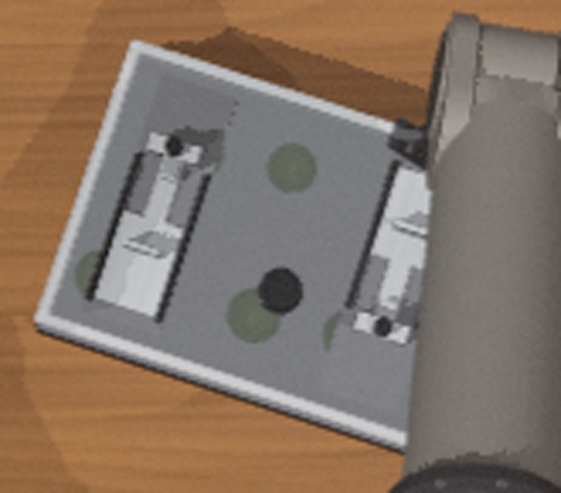

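```bash
python3 - <<'E'
from go import *
c=pickle.load(open("side2.pkl","rb"));p,M=rep()
print((proj(c,[p,p+[0,0,.013]])-[170,110])*3.4)
need(FR+u*.05+[0,0,.128-.136])
E
```

```text
t 2.8 p [ 0.5951 -0.1779  0.1609] xyaw 160.07 F tool [ 0.17  0.   -0.49] open 0.0001
box rel FL (ahead,left) 0.1472 -0.2428 rel FR (ahead=-x) -0.0483 -0.0119
[[280.79227306 175.20851164]
 [280.78539591 162.98337284]]
t 2.8 p [ 0.5951 -0.1779  0.1609] xyaw 160.07 F tool [ 0.17  0.   -0.49] open 0.0001
box rel FL (ahead,left) 0.1472 -0.2428 rel FR (ahead=-x) -0.0483 -0.0119
units [-0.01  0.22 -0.08]
```

```bash
python3 - <<'E'
from go import *
c=manip.capture("side"); pickle.dump(c,open("s3.pkl","wb"))
p,M=rep()
x0,y0=225,105
im=cv2.resize(c["img"][y0:y0+75,x0:x0+75,::-1],None,fx=8,fy=8,interpolation=cv2.INTER_NEAREST)
q=((proj(c,[p])[0]-[x0,y0]+.5)*8).astype(int); print(q)
cv2.drawMarker(im,tuple(map(int,q)),(255,255,0),cv2.MARKER_CROSS,12,1)
cv2.imwrite("pics/s3.png",im)
E
```

```text
t 2.85 p [ 0.596  -0.1778  0.1618] xyaw 160.06 F tool [-0.4  -1.39 -0.27] open -0.0001
box rel FL (ahead,left) 0.148 -0.2425 rel FR (ahead=-x) -0.049 -0.0115
[222 454]
```

View pics/s3.png

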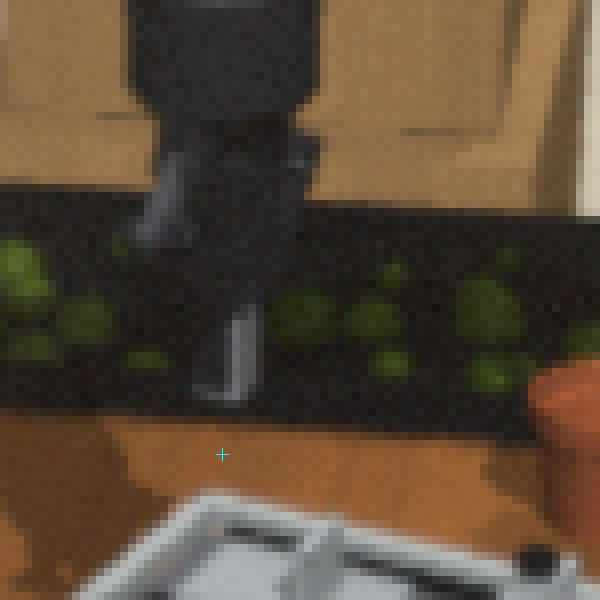

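```bash
python3 - <<'E'
from go import *
c=pickle.load(open("s3.pkl","rb"))
R=cv2.Rodrigues(c["rvec"])[0];o=-R.T@c["tvec"]
for u_,v_ in[(222,400),(240,395),(240,340),(225,396),(330,540),(540,552),(215,497)]:
    x,y=int(u_/8)+225,int(v_/8)+105
    _,r=ray(c,[[x,y]]); d=c["depth"][y,x]; print((u_,v_),d,(o+r[0]*d).round(4))
print("cam",o); p,M=rep(); print(manip.observe()["joint_pos"])
E
```

```text
(222, 400) 1.6725905 [ 0.656  -0.5425  0.0115]
(240, 395) 1.6668253 [ 0.6428 -0.5414  0.0177]
(240, 340) 1.2433114 [ 0.5862 -0.171   0.2164]
(225, 396) 1.2520807 [ 0.592  -0.1667  0.1934]
(330, 540) 1.2659197 [ 0.5476 -0.1558  0.1376]
(540, 552) 1.2071626 [ 0.4614 -0.1129  0.16  ]
(215, 497) 1.3597014 [ 0.6106 -0.2396  0.1089]
cam [0.41301039 0.96071403 0.72405958]
t 2.85 p [ 0.596  -0.1778  0.1618] xyaw 160.06 F tool [-0.4  -1.39 -0.27] open -0.0001
box rel FL (ahead,left) 0.148 -0.2425 rel FR (ahead=-x) -0.049 -0.0115
[ 0.20089987  0.42802948 -0.01506178  1.72815153  0.00792799  0.98447691
 -1.73598961]
```

```bash
python3 - <<'E'
from go import *
def tip(c):
    R=cv2.Rodrigues(c["rvec"])[0];o=-R.T@c["tvec"]
    v,u_=np.mgrid[90:240,200:330]; uv=np.c_[u_.ravel(),v.ravel()]
    _,r=ray(c,uv); d=c["depth"][90:240,200:330].ravel(); P=o+r*d[:,None]
    k=(P[:,2]>.175)&(P[:,0]>.45)&(P[:,0]<.75)&(np.abs(P[:,1]+.17)<.1)&(d>.3); P=P[k];uv=uv[k]
    i=np.argsort(P[:,2])[:25]; print("lowest",P[i][:5].round(4).tolist(),"low slice mean",P[P[:,2]<P[i[0],2]+.025].mean(0),P[P[:,2]<P[i[0],2]+.025].min(0),P[P[:,2]<P[i[0],2]+.025].max(0))
for f in("side1.pkl","side2.pkl","s3.pkl"): tip(pickle.load(open(f,"rb")))
tip(manip.capture("side"));rep()
E
```

```text
lowest [[0.5913, -0.1828, 0.2488], [0.5986, -0.1883, 0.2495], [0.5846, -0.181, 0.2499], [0.5951, -0.1861, 0.2506], [0.5874, -0.1781, 0.251]] low slice mean [ 0.58624934 -0.17915076  0.26164331] [ 0.57585473 -0.19074243  0.24880646] [ 0.59863911 -0.17109307  0.27303911]
lowest [[0.6035, -0.1771, 0.1843], [0.589, -0.1682, 0.1859], [0.5995, -0.1727, 0.1866], [0.5926, -0.1706, 0.1881], [0.5957, -0.1697, 0.1882]] low slice mean [ 0.59068656 -0.16969399  0.19829193] [ 0.58070694 -0.183352    0.18425193] [ 0.60348043 -0.15990669  0.20872126]
lowest [[0.5997, -0.1741, 0.1895], [0.6029, -0.1734, 0.1895], [0.5843, -0.1805, 0.1912], [0.5894, -0.1709, 0.1917], [0.6064, -0.1754, 0.1919]] low slice mean [ 0.59371852 -0.16912278  0.2027794 ] [ 0.58352518 -0.18045525  0.18945559] [ 0.60644737 -0.15912357  0.21400671]
lowest [[0.5997, -0.174, 0.1895], [0.6027, -0.1723, 0.19], [0.5956, -0.1691, 0.192], [0.5922, -0.168, 0.1928], [0.5888, -0.1671, 0.1935]] low slice mean [ 0.59378502 -0.16835948  0.20319521] [ 0.58394039 -0.18029411  0.18950374] [ 0.60588195 -0.15991147  0.21436537]
t 2.9 p [ 0.5965 -0.1776  0.1623] xyaw 160.07 F tool [-0.5  -0.32 -0.05] open -0.0
box rel FL (ahead,left) 0.1484 -0.2421 rel FR (ahead=-x) -0.0494 -0.0112
```

The state reports the TCP about 27 mm below the tip seen in the depth image. I'll descend partway and compare again.

Call:
{"name": "step_arm", "arguments": {"commands": [[[0, 0, -0.04], 0, 1], [[0, 0, -0.035], 0, 1], [[0, 0.06, 0], 0, 1], [[0, 0.06, 0], 0, 1], [[0, 0.06, 0], 0, 1], [[0, 0, 0], 0, 1], [[0, 0, 0], 0, 1], [[0, 0, 0], 0, 1]]}}

```text
time_s: 3.57
tool_pos: [0.5997, -0.1663, 0.1337]
eef_rot: [0.122, -0.122, -0.696, 0.696]
force: [-0.4, -0.0, -0.0]
opening: 0.0
```

```bash
cat > tip.py <<'E'
from go import *
def tip(lo=.118,cy=-.17,cx=.6,pad=40):
    p,M=rep(); c=manip.capture("side")
    R=cv2.Rodrigues(c["rvec"])[0];o=-R.T@c["tvec"]
    v,u_=np.mgrid[60:300,150:400]; uv=np.c_[u_.ravel(),v.ravel()]
    _,r=ray(c,uv); d=c["depth"][60:300,150:400].ravel(); P=o+r*d[:,None]
    k=(P[:,2]>lo)&(np.hypot(P[:,0]-p[0],P[:,1]-p[1])<.03)&(d>.3); P=P[k]
    i=np.argsort(P[:,2]); print("lowest",P[i][:6].round(4).tolist())
    q=proj(c,[p])[0]; x0,y0=int(q[0])-pad,int(q[1])-pad-10
    im=cv2.resize(c["img"][y0:y0+2*pad,x0:x0+2*pad,::-1],None,fx=7,fy=7,interpolation=cv2.INTER_NEAREST)
    cv2.drawMarker(im,tuple(int(a) for a in (q-[x0,y0]+.5)*7),(255,255,0),cv2.MARKER_CROSS,12,1)
    return im
cv2.imwrite(f"pics/tip{sys.argv[1]}.png",tip())
E
python3 tip.py 4
```

```text
t 3.5667 p [ 0.5997 -0.1663  0.1337] xyaw 160.07 F tool [0.37 0.01 0.18] open 0.0
box rel FL (ahead,left) 0.1477 -0.2303 rel FR (ahead=-x) -0.0487 0.0006
lowest [[0.608, -0.164, 0.1614], [0.5966, -0.1546, 0.1633], [0.6041, -0.1606, 0.1633], [0.5944, -0.161, 0.1639], [0.5974, -0.1595, 0.1644], [0.5908, -0.1595, 0.1649]]
```

View pics/tip4.png

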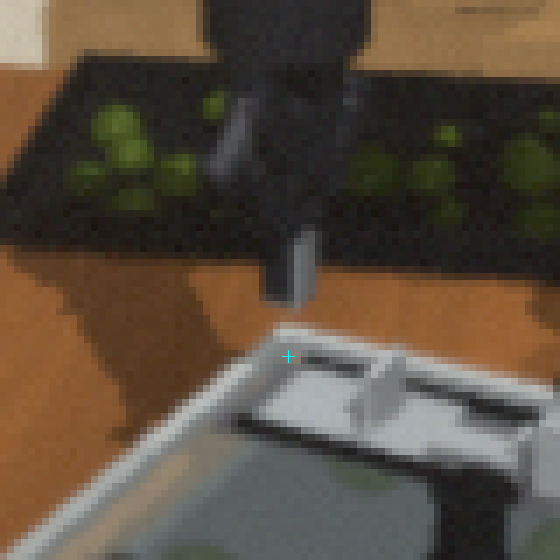

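The tip really is at z≈0.161, as a sharp edge at picture (290,303), while the state puts the TCP at 0.134. I trust the cameras and descend gently, watching the force.

Call:
{"name": "step_arm", "arguments": {"commands": [[[0, 0.04, 0], 0, 1], [[0, 0.04, 0], 0, 1], [[0, 0.04, 0], 0, 1], [[0, 0, 0], 0, 1]]}}

```text
time_s: 3.95
tool_pos: [0.5986, -0.1658, 0.1142]
eef_rot: [-0.123, 0.121, 0.696, -0.696]
force: [0.2, 0.1, -0.3]
opening: 0.0003
```

```bash
python3 tip.py 5
```

```text
t 3.95 p [ 0.5986 -0.1658  0.1142] xyaw 160.09 F tool [-0.16  0.28 -0.12] open 0.0003
box rel FL (ahead,left) 0.1465 -0.2303 rel FR (ahead=-x) -0.0476 0.0007
lowest [[0.6013, -0.1631, 0.1405], [0.5939, -0.158, 0.1437], [0.6079, -0.1628, 0.1438], [0.5968, -0.1554, 0.1448], [0.5907, -0.1589, 0.1471], [0.5936, -0.156, 0.1484]]
```

View pics/tip5.png

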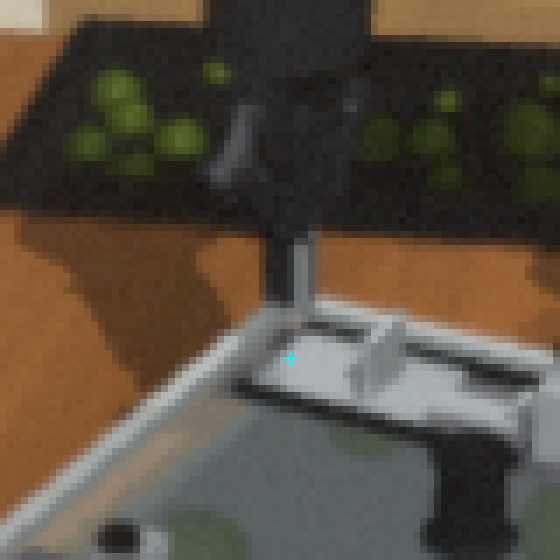

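Call:
{"name": "step_arm", "arguments": {"commands": [[[0, 0.04, 0], 0, 1], [[0, 0.04, 0], 0, 1], [[0, 0, 0], 0, 1], [[0, 0, 0], 0, 1]]}}

```text
time_s: 4.33
tool_pos: [0.5994, -0.166, 0.1033]
eef_rot: [0.123, -0.122, -0.696, 0.696]
force: [0.7, -0.2, -0.1]
opening: -0.0001
```

```bash
python3 tip.py 6
```

```text
t 4.3333 p [ 0.5994 -0.166   0.1033] xyaw 160.09 F tool [-0.72  0.11 -0.07] open -0.0001
box rel FL (ahead,left) 0.1473 -0.2302 rel FR (ahead=-x) -0.0484 0.0008
lowest [[0.5923, -0.1903, 0.12], [0.6008, -0.1594, 0.1314], [0.5941, -0.1591, 0.1321], [0.6049, -0.1645, 0.1322], [0.5973, -0.1582, 0.1323], [0.6073, -0.159, 0.1348]]
```

View pics/tip6.png

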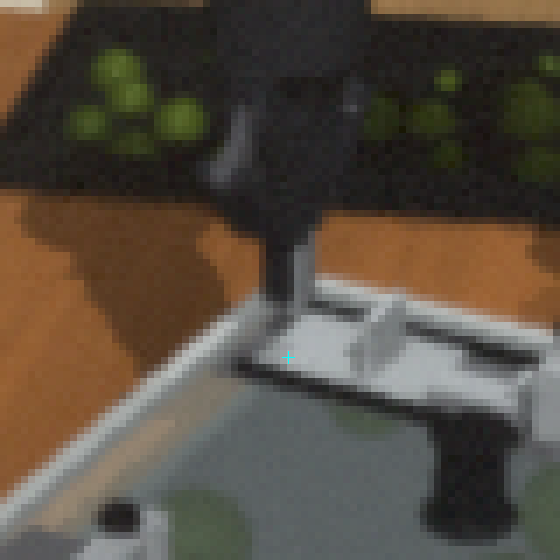

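Call:
{"name": "step_arm", "arguments": {"commands": [[[0, 0.025, 0], 0, 1], [[0.05, 0, 0], 0, 1], [[0.05, 0, 0], 0, 1], [[0.05, 0, 0], 0, 1], [[0.05, 0, 0], 0, 1], [[0.02, 0, 0], 0, 1], [[0.02, 0, 0], 0, 1], [[0.02, 0, 0], 0, 1]]}}

```text
time_s: 5.05
tool_pos: [0.5638, -0.153, 0.1006]
eef_rot: [0.121, -0.123, -0.696, 0.697]
force: [3.5, -1.2, -2.6]
opening: 0.0002
```

```bash
python3 tip.py 7
```

```text
t 5.05 p [ 0.5638 -0.153   0.1006] xyaw 160.09 F tool [-3.7   2.62 -0.07] open 0.0002
box rel FL (ahead,left) 0.1094 -0.2295 rel FR (ahead=-x) -0.0105 0.0014
lowest [[0.5517, -0.1396, 0.1202], [0.5493, -0.1463, 0.1205], [0.557, -0.1308, 0.1208], [0.5537, -0.1303, 0.1214], [0.5468, -0.1515, 0.1216], [0.5441, -0.156, 0.1232]]
```

View pics/tip7.png

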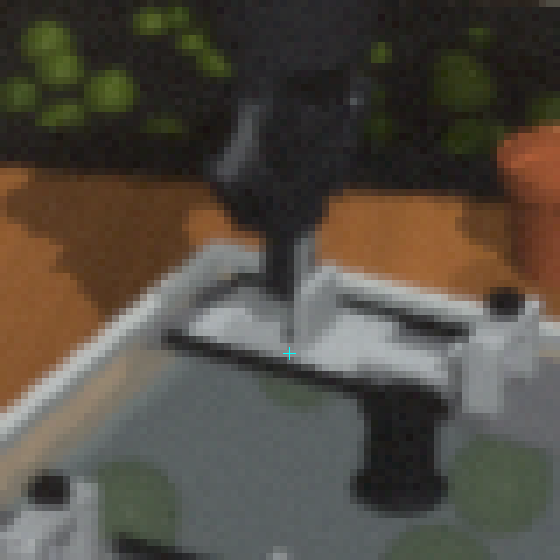

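Contact is made: the fingers are against the tab at about (300,290), with -3.7 N. Now I push slowly.

Call:
{"name": "step_arm", "arguments": {"commands": [[[0.027, 0, 0], 0, 1], [[0.027, 0, 0], 0, 1], [[0.027, 0, 0], 0, 1], [[0.027, 0, 0], 0, 1], [[0.027, 0, 0], 0, 1], [[0.027, 0, 0], 0, 1], [[0.027, 0, 0], 0, 1], [[0.027, 0, 0], 0, 1]]}}

```text
time_s: 5.77
tool_pos: [0.534, -0.1426, 0.1007]
eef_rot: [0.121, -0.124, -0.696, 0.697]
force: [5.1, -2.4, -1.7]
opening: 0.0004
```

```bash
python3 tip.py 8
```

```text
t 5.7667 p [ 0.534  -0.1426  0.1007] xyaw 160.06 F tool [-5.61  1.76  0.49] open 0.0004
box rel FL (ahead,left) 0.0778 -0.2294 rel FR (ahead=-x) 0.0211 0.0015
lowest [[0.5187, -0.1349, 0.1183], [0.521, -0.127, 0.1187], [0.5269, -0.1225, 0.1207], [0.5163, -0.1423, 0.1218], [0.5236, -0.1206, 0.122], [0.5138, -0.1491, 0.1221]]
```

View pics/tip8.png

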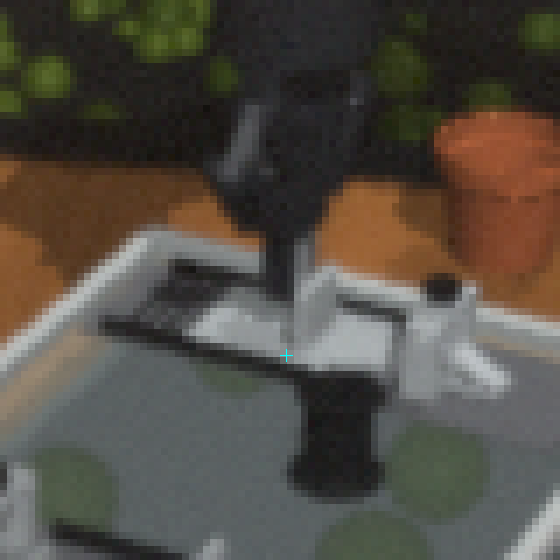

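The slide is moving and the pin head is raised.

Call:
{"name": "step_arm", "arguments": {"commands": [[[0.025, 0, 0], 0, 1], [[0.025, 0, 0], 0, 1], [[0.025, 0, 0], 0, 1], [[0.025, 0, 0], 0, 1], [[0, 0, 0], 0, 1]]}}

```text
time_s: 6.23
tool_pos: [0.5193, -0.1374, 0.1007]
eef_rot: [0.121, -0.123, -0.696, 0.697]
force: [3.1, -3.5, -1.8]
opening: 0.0
```

```bash
python3 tip.py 9
```

```text
t 6.2333 p [ 0.5193 -0.1374  0.1007] xyaw 160.07 F tool [-4.07  1.84  2.28] open 0.0
box rel FL (ahead,left) 0.0623 -0.2293 rel FR (ahead=-x) 0.0366 0.0016
lowest [[0.5101, -0.1156, 0.1187], [0.5133, -0.1151, 0.1187], [0.5027, -0.1365, 0.1188], [0.5076, -0.1217, 0.1191], [0.5081, -0.1264, 0.1201], [0.4999, -0.1402, 0.1207]]
```

View pics/tip9.png

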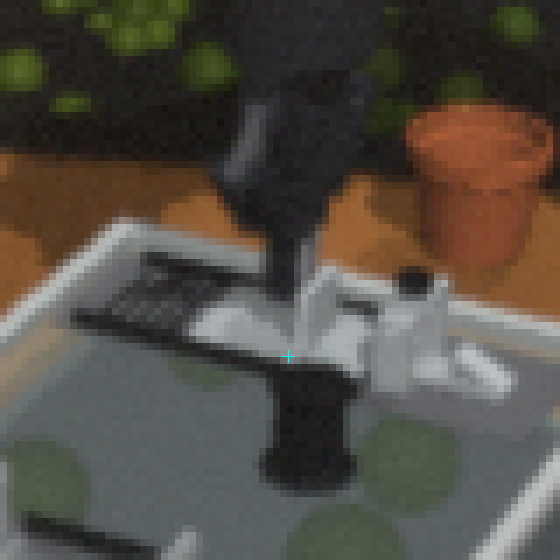

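About 47 mm travelled. Now I retract and let go.

Call:
{"name": "step_arm", "arguments": {"commands": [[[-0.04, 0, 0], 0, 1], [[-0.05, 0, 0], 0, 1], [[-0.05, 0, 0], 0, 1], [[-0.08, 0, 0], 0, 1], [[-0.08, 0, 0], 0, 1], [[-0.08, 0, 0], 0, 1], [[-0.05, 0, 0], 0, 1], [[0, 0, 0], 0, 1]]}}

```text
time_s: 6.95
tool_pos: [0.5801, -0.1586, 0.0996]
eef_rot: [-0.123, 0.122, 0.697, -0.696]
force: [-0.5, -0.3, -0.3]
opening: 0.0003
```

```bash
python3 tip.py 10
```

```text
t 6.95 p [ 0.5801 -0.1586  0.0996] xyaw 160.09 F tool [0.4  0.26 0.44] open 0.0003
box rel FL (ahead,left) 0.1266 -0.2295 rel FR (ahead=-x) -0.0277 0.0015
lowest [[0.5865, -0.1527, 0.1287], [0.5795, -0.1504, 0.1305], [0.5825, -0.1483, 0.1314], [0.5728, -0.1491, 0.1317], [0.5756, -0.1463, 0.133], [0.5701, -0.1534, 0.1334]]
```

View pics/tip10.png

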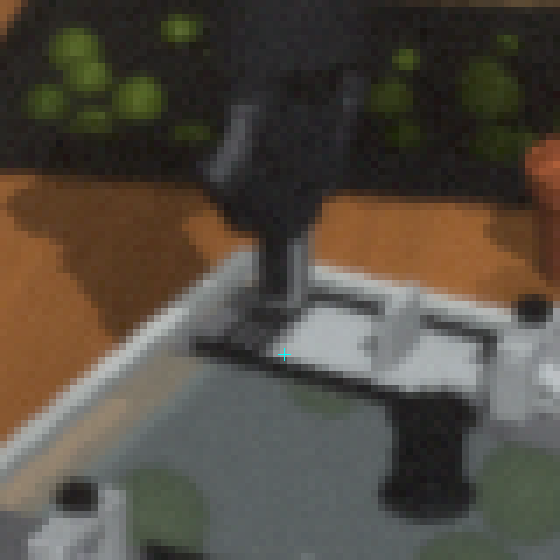

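The right vent has caught: the mesh shows behind the plate at about (255,330) and the tab stands clear of the fingers. Now up and over to the left vent.

Call:
{"name": "step_arm", "arguments": {"commands": [[[0, -0.16, 0], 0, 1], [[0, -0.2, 0], 0, 1], [[0, -0.2, 0], 0, 1], [[0, -0.2, 0], 0, 1], [[0, -0.05, 0], -0.0045, 1], [[0, 0, 0], 0, 1]]}}

```text
time_s: 7.5
tool_pos: [0.5801, -0.1586, 0.2244]
eef_rot: [-0.115, 0.119, 0.697, -0.697]
force: [0.3, 1.5, -0.7]
opening: -0.0
```

Call:
{"name": "step_arm", "arguments": {"commands": [[[0.1, 0, -0.13], 0, 1], [[0.16, 0, -0.2], 0, 1], [[0.16, 0, -0.2], 0, 1], [[0.16, 0, -0.2], 0, 1], [[0.16, 0, -0.2], 0, 1], [[0.16, 0, -0.2], 0, 1], [[0.16, 0, -0.2], 0, 1], [[0.1, 0, -0.15], 0, 1]]}}

```text
time_s: 8.17
tool_pos: [0.4838, 0.1111, 0.2198]
eef_rot: [0.118, -0.115, -0.697, 0.698]
force: [0.2, 0.7, 1.1]
opening: 0.0002
```

```bash
python3 look.py 11; python3 -c "
from go import *
need(FL-u*.05+[0,0,.2-.136])"
```

```text
t 8.1667 p [0.4838 0.1111 0.2198] xyaw 161.08 F tool [ 0.01 -1.09 -0.69] open 0.0002
box rel FL (ahead,left) -0.0526 -0.0061 rel FR (ahead=-x) 0.1515 0.2248
t 8.2667 p [0.4841 0.1133 0.22  ] xyaw 161.4 F tool [-0.35  0.37  0.27] open 0.0002
box rel FL (ahead,left) -0.053 -0.0039 rel FR (ahead=-x) 0.152 0.227
units [-0.021  0.133 -0.026]
```

View pics/side11.png

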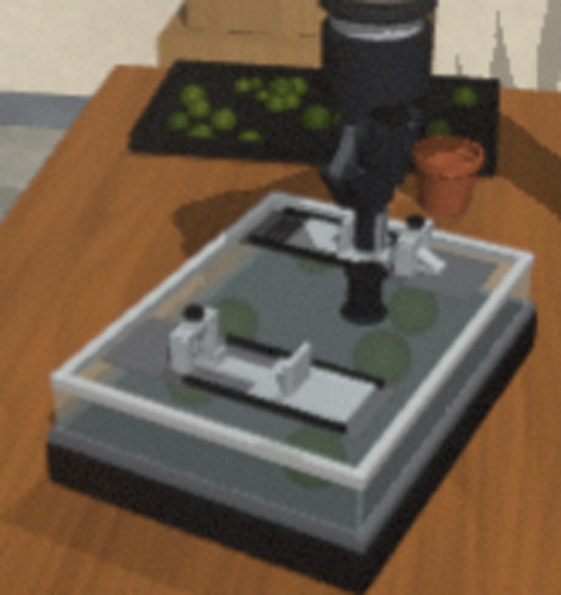

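The box and spool are unmoved, with the rim corners at the same (60,380) and (528,258). I descend behind the left tab.

Call:
{"name": "step_arm", "arguments": {"commands": [[[0, 0, -0.026], 0.001, 1], [[0, 0.12, 0], 0, 1], [[0, 0.18, 0], 0, 1], [[0, 0.18, 0], 0, 1], [[0, 0.1, 0], 0, 1], [[0, 0.05, 0], 0, 1], [[0, 0, 0], 0, 1], [[0, 0, 0], 0, 1]]}}

```text
time_s: 8.93
tool_pos: [0.4888, 0.111, 0.127]
eef_rot: [0.119, -0.119, -0.697, 0.697]
force: [-0.0, -0.5, 0.8]
opening: -0.0001
```

```bash
python3 tip.py 12
```

```text
t 8.9333 p [0.4888 0.111  0.127 ] xyaw 160.64 F tool [-0.13 -0.79  0.51] open -0.0001
box rel FL (ahead,left) -0.0478 -0.0046 rel FR (ahead=-x) 0.1467 0.2263
lowest [[0.4775, 0.0864, 0.1183], [0.4834, 0.0825, 0.1183], [0.4748, 0.086, 0.1183], [0.477, 0.0913, 0.1184], [0.4915, 0.0841, 0.1185], [0.4716, 0.0915, 0.1191]]
```

View pics/tip12.png

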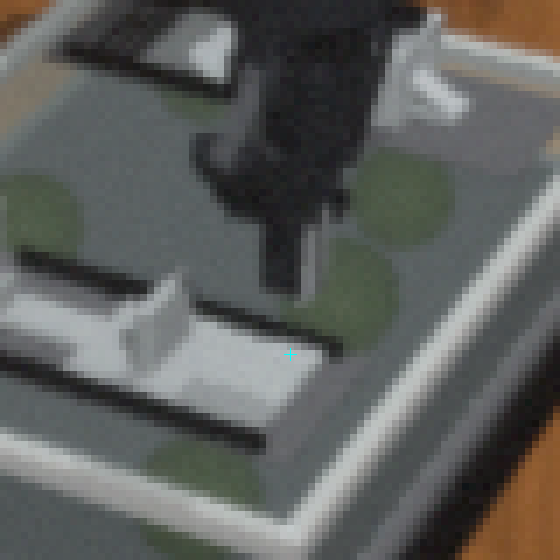

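Call:
{"name": "step_arm", "arguments": {"commands": [[[0, 0.06, -0.015], 0, 1], [[0, 0.06, -0.015], 0, 1], [[0, 0.06, 0], 0, 1], [[0, 0, 0], 0, 1], [[0, 0, 0], 0, 1]]}}

```text
time_s: 9.4
tool_pos: [0.4895, 0.116, 0.0994]
eef_rot: [0.119, -0.118, -0.697, 0.697]
force: [-0.2, 0.8, 0.4]
opening: 0.0
```

```bash
python3 tip.py 13
```

```text
t 9.4 p [0.4895 0.116  0.0994] xyaw 160.74 F tool [ 0.5 -0.4 -0.7] open 0.0
box rel FL (ahead,left) -0.0488 0.0003 rel FR (ahead=-x) 0.1477 0.2312
lowest [[0.4955, 0.1218, 0.1278], [0.4901, 0.1232, 0.1294], [0.478, 0.1125, 0.1297], [0.4844, 0.1275, 0.1298], [0.4984, 0.1206, 0.1299], [0.4822, 0.1231, 0.1302]]
```

View pics/tip13.png

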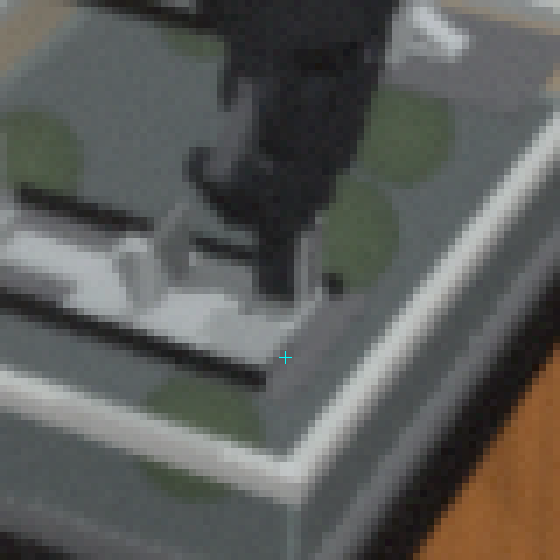

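Call:
{"name": "step_arm", "arguments": {"commands": [[[-0.05, 0, 0], 0, 1], [[-0.05, 0, 0], 0, 1], [[-0.05, 0, 0], 0, 1], [[-0.05, 0, 0], 0, 1], [[-0.02, 0, 0], 0, 1], [[-0.02, 0, 0], 0, 1], [[-0.02, 0, 0], 0, 1]]}}

```text
time_s: 10.03
tool_pos: [0.5266, 0.1032, 0.1]
eef_rot: [0.119, -0.118, -0.697, 0.697]
force: [-4.3, 1.2, 2.4]
opening: 0.0001
```

```bash
python3 tip.py 14
```

```text
t 10.0333 p [0.5266 0.1032 0.1   ] xyaw 160.71 F tool [ 4.46 -2.39  0.33] open 0.0001
box rel FL (ahead,left) -0.0096 0.0004 rel FR (ahead=-x) 0.1085 0.2313
lowest [[0.5143, 0.0774, 0.1182], [0.5365, 0.0961, 0.1186], [0.5378, 0.106, 0.1187], [0.5115, 0.078, 0.1189], [0.5442, 0.1171, 0.1192], [0.5383, 0.1026, 0.1196]]
```

View pics/tip14.png

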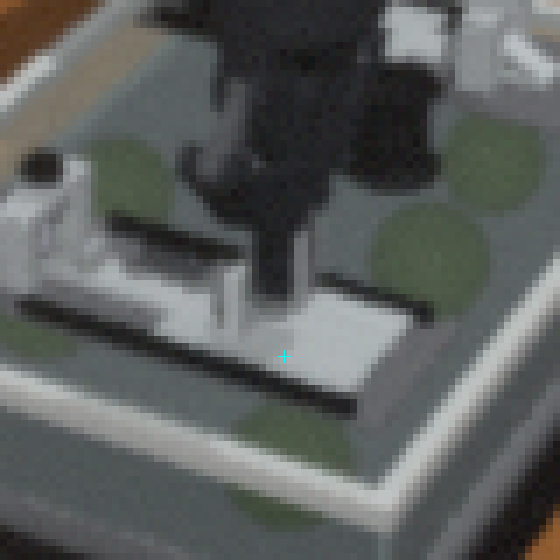

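Contact with the left tab, 4.5 N. I push on.

Call:
{"name": "step_arm", "arguments": {"commands": [[[-0.027, 0, 0], 0, 1], [[-0.027, 0, 0], 0, 1], [[-0.027, 0, 0], 0, 1], [[-0.027, 0, 0], 0, 1], [[-0.027, 0, 0], 0, 1], [[-0.027, 0, 0], 0, 1], [[-0.027, 0, 0], 0, 1], [[-0.027, 0, 0], 0, 1]]}}

```text
time_s: 10.75
tool_pos: [0.5562, 0.0929, 0.0998]
eef_rot: [0.119, -0.117, -0.697, 0.697]
force: [-5.7, 2.6, 3.5]
opening: -0.0001
```

```bash
python3 tip.py 15
```

```text
t 10.75 p [0.5562 0.0929 0.0998] xyaw 160.77 F tool [ 6.28 -3.49 -0.57] open -0.0001
box rel FL (ahead,left) 0.0218 0.0004 rel FR (ahead=-x) 0.0771 0.2313
lowest [[0.5677, 0.0909, 0.1183], [0.5696, 0.0962, 0.1184], [0.5755, 0.1091, 0.12], [0.5762, 0.1053, 0.1206], [0.5695, 0.0965, 0.1219], [0.5675, 0.0918, 0.1223]]
```

View pics/tip15.png

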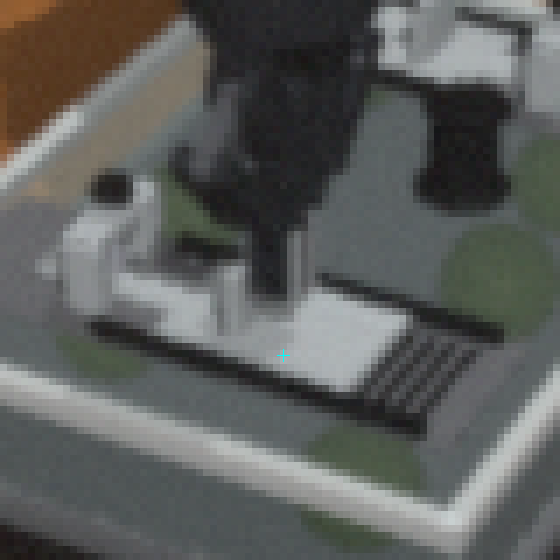

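Call:
{"name": "step_arm", "arguments": {"commands": [[[-0.025, 0, 0], 0, 1], [[-0.025, 0, 0], 0, 1], [[-0.025, 0, 0], 0, 1], [[-0.022, 0, 0], 0, 1], [[0, 0, 0], 0, 1]]}}

```text
time_s: 11.22
tool_pos: [0.5704, 0.088, 0.0998]
eef_rot: [0.119, -0.118, -0.697, 0.697]
force: [-4.2, 0.9, 1.9]
opening: -0.0002
```

```bash
python3 tip.py 16
```

```text
t 11.2167 p [0.5704 0.088  0.0998] xyaw 160.75 F tool [ 4.26 -1.93  0.51] open -0.0002
box rel FL (ahead,left) 0.0368 0.0004 rel FR (ahead=-x) 0.0621 0.2313
lowest [[0.5838, 0.0942, 0.1188], [0.5525, 0.0644, 0.1189], [0.5908, 0.1011, 0.1195], [0.5854, 0.1003, 0.1195], [0.586, 0.0969, 0.1204], [0.5842, 0.092, 0.1206]]
```

View pics/tip16.png

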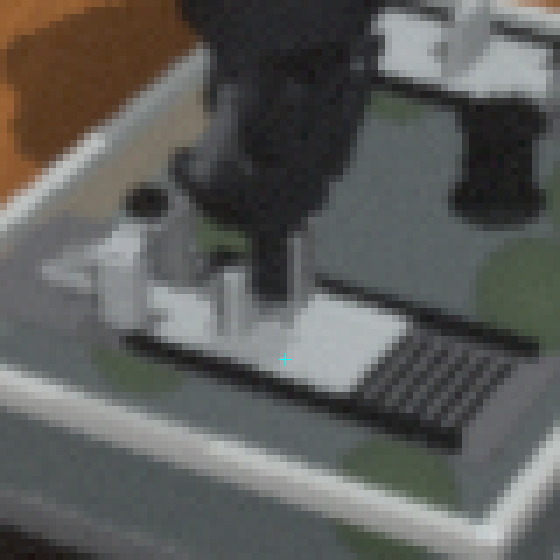

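The left slide is about 46 mm open. I retract, then lift.

Call:
{"name": "step_arm", "arguments": {"commands": [[[0.04, 0, 0], 0, 1], [[0.05, 0, 0], 0, 1], [[0.05, 0, 0], 0, 1], [[0.08, 0, 0], 0, 1], [[0.08, 0, 0], 0, 1], [[0.08, 0, 0], 0, 1], [[0.03, 0, 0], 0, 1], [[0, 0, 0], 0, 1]]}}

```text
time_s: 11.93
tool_pos: [0.512, 0.1086, 0.1004]
eef_rot: [0.118, -0.118, -0.697, 0.697]
force: [0.9, -0.2, -1.0]
opening: 0.0002
```

Call:
{"name": "step_arm", "arguments": {"commands": [[[0, -0.16, 0], 0, 1], [[0, -0.2, 0], 0, 1], [[0, -0.2, 0], 0, 1], [[0, -0.2, 0], 0, 1], [[0, -0.2, 0], 0, 1], [[0, -0.1, 0], 0, 1], [[0, 0, 0], 0, 1]]}}

```text
time_s: 12.52
tool_pos: [0.5161, 0.1085, 0.2636]
eef_rot: [-0.116, 0.121, 0.698, -0.696]
force: [0.9, 0.6, -0.3]
opening: 0.0002
```

```bash
python3 look.py 17
```

```text
t 12.5167 p [0.5161 0.1085 0.2636] xyaw 160.69 F tool [-0.66  0.33 -0.86] open 0.0002
box rel FL (ahead,left) -0.0212 0.002 rel FR (ahead=-x) 0.1202 0.2329
```

View pics/side17.png

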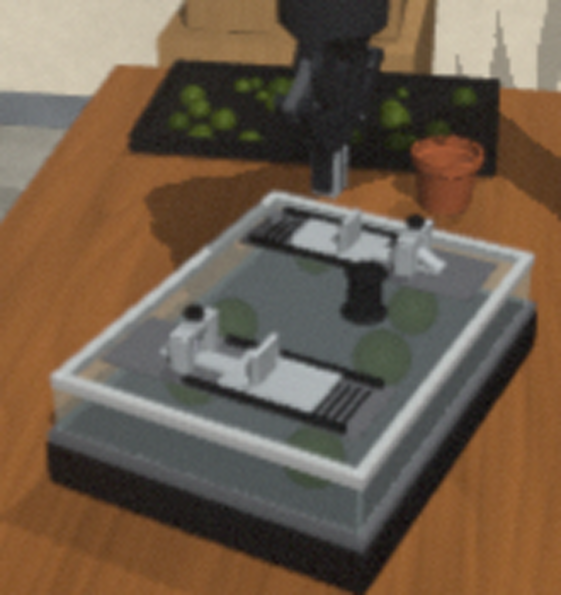

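View pics/top17.png

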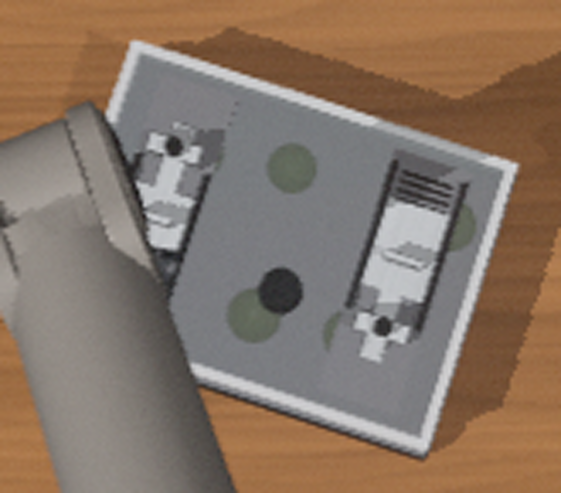

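Both slides show the mesh strip behind the plate: left at about (345,400) and right at (272,228) in the side view. One numeric check, then I hand it in.

```bash
python3 - <<'E'
from go import *
a=pickle.load(open("side.pkl","rb"));b=pickle.load(open("side17.pkl","rb"))
def tabs(c):
    R=cv2.Rodrigues(c["rvec"])[0];o=-R.T@c["tvec"]
    v,x=np.mgrid[150:260,180:335];uv=np.c_[x.ravel(),v.ravel()];_,r=ray(c,uv);P=o+r*c["depth"][150:260,180:335].ravel()[:,None]
    for F,s in((FL,1),(FR,-1)):
        q=P-F; k=(abs(q@w)<.016)&(P[:,2]>.124)&(P[:,2]<.15)&(s*q@u>-.03)&(s*q@u<.075)
        print(k.sum(),"tab ahead median",np.median(s*(q@u)[k]).round(4))
tabs(a);tabs(b)
c=manip.capture("side"); tabs(c)
ma=lambda i:cv2.inRange(cv2.cvtColor(i,cv2.COLOR_RGB2HSV),(0,120,60),(12,255,255))
d=np.abs(a["img"].astype(int)-c["img"]).max(2); print("pot_big region max/mean diff",d[310:384,235:310].mean(),"spool",d[185:205,268:285].mean(),"pot_small",d[150:172,288:314].mean(),"box corner",d[225:282,180:290].mean())
rep()
E
```

```text
51 tab ahead median 0.001
38 tab ahead median 0.0046
55 tab ahead median 0.0306
31 tab ahead median 0.0341
52 tab ahead median 0.0304
29 tab ahead median 0.0338
pot_big region max/mean diff 6.069189189189189 spool 6.776470588235294 pot_small 6.7972027972027975 box corner 5.248165869218501
t 12.6667 p [0.513  0.1076 0.2584] xyaw 160.7 F tool [0.54 1.08 0.15] open -0.0001
box rel FL (ahead,left) -0.0239 0.0001 rel FR (ahead=-x) 0.1228 0.231
```

Both tabs have advanced about 29.5 mm, and nothing else has moved beyond image noise. The arm is clear, so I hand it in.

```bash
python3 -c "
from cell import manip
print(manip.finish_job())"
```

```text
the job is handed in; nothing more can be done
None
```

Both vents are at half open and the job is handed in; `finish_job()` reported no verdict. I pushed the right vent first, to about 47 mm, and let it run back onto its pin. Then I did the same with the left, to about 46 mm. Only the shut fingertips touched the tabs. The last reported clock reading was 12.7 s.

**Last checks:**
- **Vents:** in the depth images both tabs stand about 29.5 mm ahead of their shut position, and the two last pictures give the same value to within 0.3 mm.
- **Box, spool and pots:** the side pictures before and after differ only at noise level around them. I did not compute a separate displacement in millimetres.
- **Arm:** the shut fingers are clear, with the fingertips about 0.1 m above the box top. The force reading was about 1 N, at noise level.

**What disagreed:** the cameras showed the real fingertips about 27 mm above the reported TCP. I set the pushing height from the pictures, lowered in small steps while watching the force, and felt contact only at the tabs.

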